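Prime the sampling stand and hold the cup lift at its mark

TASK

Prime the sampler: push the mushroom knob of the priming pump all the way down to its stop, then let it spring right back up. Then press down the round pad of the sampling stand's lever, which raises the cup lift, until the pointer on the lift is level with the index clip on the scale strip (never more than about a centimetre past it), and keep it there: the program finishes while the fingers still hold the lever down. The sample cup must stay standing on the lift with the probe's tip inside it; do not shift the index clip or the things standing around.

Things in the scene. Friction and masses are not known exactly. Their poses are not given: they have to be found in the camera images.
- stand: Sampling stand, fixed. Origin on the bench below the lever's pad; its x runs along the lever from the pad (0) over the pivot (130 mm; cheeks 85 mm high) to the cup lift (210 mm), z up. Beside the lift, at x = 210 mm: a pillar (y 52 to 80 mm, 240 high) with a head arm over the lift, and a white scale strip (y 106 to 140 mm, 154 high). Room above the pad is free. Stand and pump may swap sides.
- lever: Sprung steel seesaw lever on the stand. Origin on its pivot, 70 mm up, 130 mm from the pad and 80 mm from the lift; its axes are the stand's when the lever is up. Pressing the pad down turns it up to 0.44 rad (57 mm at the pad); the lift rises about 8 mm per 13 mm of pad travel. Springs back; about 3.5 N at the pad to start, 11 N at the bottom.
- lever_pad (a point): Centre of the top of the lever's pad, a grey disc 42 mm across; about 112 mm above the bench with the lever up, where it slopes 0.22 rad, robot-side edge highest; level at half travel. Moves down with the lever.
- pointer (a point): Tip of the lift's pointer, a black blade 6 mm thick that reaches from the grey carriage beside the cup platform to just in front of the middle of the white scale strip, on its far (+x) face; 66 mm above the bench with the lever up, and rises straight up with the lift.
- index_mark (a point): Inner end of the index clip, a black bar 6 mm thick and 24 mm long on the outer half of the scale strip, 4 mm sideways of the pointer's path and 12 to 26 mm above the pointer's rest height. It stays by friction. They are level when the two bars line up: pointer and index_mark at the same height.
- cup: Clear plastic sample cup, 42 mm across the rim and 50 mm high, standing loose in the rimmed round platform of the lift; origin at the centre of its underside.
- probe_tip (a point): Lower end of the fixed glass probe, 8 mm thick, that hangs from the head arm above the cup's centre, 119 mm above the bench; it is about 3 mm above the cup's rim with the lever up and dips into the cup as the lift rises.
- primer_top (a point): Centre of the top of the priming pump's knob, a aluminium mushroom knob 40 mm across on a grey cylinder with a white square base (90 mm); 133 mm above the bench when up. It moves straight down when pushed.
- primer (a joint): Travel of the priming knob: 0 up, 0.024 m fully down at its stop. It springs back; about 3.5 N to start, 13 N at the stop.
- bottle: Bystander: white reagent bottle, 64 mm across, 130 mm high; origin at the centre of its underside.
- spare_cup: Bystander: an empty sample cup like the other one, standing on the bench between stand and pump; origin at the centre of its underside.
- tip_tray: Bystander: grey divided tray 100 x 140 x 45 mm on the bench; origin at the centre of its underside.
Things that resemble listed ones, but are neither listed nor needed, are in the scene too. There is more than one size of the part that bears primer_top; the job needs the smaller. What is shaped like the cup but turquoise is not meant.

How it is judged:
By the outcome, as a careful person would: the job done as asked, in the order asked, and still so for the second after the job is handed in, while the arm keeps its last pose, push and grip.
It also fails if it takes over 45 s, if anything falls off the work surface, if the arm or the gripper's body presses on something with over 40 N, if the wrist force passes 120 N, or if a joint passes its speed limit or range.

ROBOT

A 6-joint arm with a two-finger parallel gripper is mounted at the origin on the work surface. World frame = base frame: x ahead of the robot, y to its left, z up, the work surface at z = 0. Lengths are in m, angles in rad, forces in N, time in s.
With the tool pointing down it reaches from about 0.375 to 0.975 m from the base axis. Payload 3.8 kg.
Tool frame: the origin (TCP) lies midway between the tips of the shut fingers; the grasp point (between the pads) lies 19 mm behind it; z points along the fingers, y is the line along which they close (so a half turn about z gives the same grasp; the last joint's range is limited). The gripper opens to 85 mm and grips with 20 to 120 N. Pads are 22 mm wide; open, the fingers measure 114 mm over their backs; the gripper's body (76 mm by 85 mm) begins 54 mm behind the grasp point. The pads swing forward as they close: fully open they stand 13 mm farther back than shut.
Start: joints at [-1.327, 0.264, 1.604, -0, 1.274, -0.037], TCP at [0.187, -0.649, 0.231] pointing down, gripper open.
Joint ranges: [-2.63, 2.63], [-0.94, 2.18], [0.31, 2.57], [-1.31, 4.45], [0, 2.66], [-2.55, 2.55]. Speed limits (rad/s): [2.57, 2.57, 3.14, 3.14, 3.14, 3.14].

INTERFACE

Orientations are given as a rotation vector (axis times angle).
In Python, from workcell import status, read_camera, workorder, masks_of gives the robot as it stands.
- The arm moves only by the tool drive_tool, never from a script. Its argument "rows" is a list of rows, each a list of 7 numbers: the turn, a rotation vector about the tool's x, y, z in degrees, then the shift along the tool's x, y, z in m, then the opening, from 0 (shut) to 1 (fully open). In form: [[ax, ay, az, tx, ty, tz, claw], ...]. A call has 1 to 8 rows; each row shifts and turns the commanded pose from where the row before left it, along the tool's axes as they then stand; what a row does not reach is not made up. A row lasts 1/12 s, in which the tool goes at most 41.7 mm and 7.16 degrees, less where a joint would pass 70% of its speed; a pose out of reach is approached as far as the arm can. A call is refused whole if a number of a shift passes 0.0417 or a number of a turn 7.16, either way. A call with a gripper value outside its range is refused whole. The fingers move at their own pace and stop on an object; "force" is the grip in N (left out, the last holds). Time passes only in rows, so rows that do not move let the fingers close. It gives the time, the measured TCP pose, the force, the opening and the grip force at its end, in the units of the state.
- status.read_state(): the state, without advancing time (a new reading comes with each control period).
- read_camera(name): name is "scene" or "side" or "wrist"; returns a dict with "color" (420x560x3 uint8, red, green, blue), "intrinsics" (3x3 intrinsics, pixels), "world_from_camera" (4x4, takes a point from camera to world coordinates); the wrist camera has in their place "mount" (4x4, takes a point from camera to tool coordinates, whose origin is the TCP and whose axes are the flange's). Camera axes: x right, y up, looking along -z (the intrinsics and any distortion apply to the point x, -y, -z); pixel columns grow to the right and rows downward; lengths in m; the calibration is good to about 2 mm. A picture is of the moment at which its call begins: read the wrist's pose just before it. There is no depth.
- workorder.finish_job(): hands the job in; it is judged then, once.
Trained networks look in a picture, given as the dict that the camera call returned (one of the last four; its "shot" number tells which), for a name from the list of things; names that differ only in an ending like _2 or _b are one class to them, and where a whole thing is asked for, a point or a joint stands for the part that bears it (a point fixed in the world has none). Each returns a list of dicts, best first, with "score" (0 to 1); they miss things now and then, are a little off and sometimes report something else, mostly with a low value. They report only what shows in the picture. A call takes as long as a camera call. They do not tell look-alikes from the thing itself.
- masks_of(picture, name): "mask" (420x560 bool, what is visible of it) and "bbox" ([left, top, right, bottom] in pixels, round what is visible of it).
The state is a dict: "time": time; "q": joint angles; "joint_vel": joint speeds; "joint_torque": joint torques, N m; "tool_pos": TCP position; "tcp_rot": TCP orientation; "wrist_force": force on the tool from outside, world axes, zero at the start; "torque": the same for the moment, N m; "width": opening from 0.0 (shut) to 1.0 (fully open); "grip_force": force on a finger pad.
Only numpy, scipy, OpenCV 4.12 (cv2) and the standard library are available. Lean on these libraries where they do the work, as an engineer would, in place of code of your own. Each camera call takes 0.05 s, during which the arm holds its last target. There are 200 camera calls.

## Working session

There is one attempt and no reset: what is moved stays moved. The work goes in short steps, Python scripts to look and compute and a tool call to move; the robot and the scene stay as the last step left them, time stands still between calls to the robot, and variables do not carry over. Pictures are saved under pics/ and viewed, at most 10 in all, crops included, and the job is handed in when it is done.

Besides the shell and the picture viewer there is one more tool, called after ">>>" as name([rows], argument=value, ...), one row to a line, values as JSON. drive_tool: Moves the arm, as the interface text tells. Its arguments: {"type":"object","properties":{"rows":{"type":"array"},"force":{"type":"number"}},"required":["rows"]}

```bash
mkdir -p pics
cat > h.py <<'E'
import numpy as np,cv2
from workcell import status, read_camera, workorder, masks_of
def save(p,n): cv2.imwrite('pics/'+n,cv2.cvtColor(p['color'],cv2.COLOR_RGB2BGR))
def ray(p,u,v):
    K=np.array(p['intrinsics']);T=np.array(p['world_from_camera'])
    d=np.linalg.solve(K,[u,v,1.]);d=T[:3,:3]@np.array([d[0],-d[1],-d[2]])
    return T[:3,3],d
def atz(p,u,v,z):
    o,d=ray(p,u,v);return o+d*(z-o[2])/d[2]
def tri(rs):
    A=0;b=0
    for o,d in rs:
        d=d/np.linalg.norm(d);P=np.eye(3)-np.outer(d,d);A=A+P;b=b+P@o
    return np.linalg.solve(A,b)
def proj(p,X):
    T=np.array(p['world_from_camera']);c=T[:3,:3].T@(np.array(X)-T[:3,3]);q=np.array(p['intrinsics'])@[c[0],-c[1],-c[2]];return q[:2]/q[2]
E
python3 - <<'E'
from h import *
P={}
for c in('scene','side'):
    p=read_camera(c);P[c]=p
    print(c,[k for k in p],np.round(p['world_from_camera'],3).tolist(),np.round(p['intrinsics'],1).tolist())
    for n in('lever_pad','primer_top','cup','pointer','index_mark','bottle','tip_tray','stand'):
        for m in masks_of(p,n)[:4]:
            ys,xs=np.nonzero(m['mask']);print(n,round(m['score'],2),np.round(m['bbox']).tolist(),xs.mean().round(1),ys.mean().round(1))
cv2.imwrite('pics/a.png',cv2.cvtColor(np.hstack([P['scene']['color']]),cv2.COLOR_RGB2BGR));save(P['side'],'b.png')
print(status.read_state())
E
```

```text
scene ['color', 'intrinsics', 'world_from_camera', 'shot'] [[0.518, -0.576, 0.632, 1.371], [0.855, 0.355, -0.377, -0.46], [-0.008, 0.736, 0.677, 0.937], [0.0, 0.0, 0.0, 1.0]] [[475.5, 0.0, 274.2], [0.0, 475.5, 206.6], [0.0, 0.0, 1.0]]
lever_pad 0.8 [192.0, 204.0, 240.0, 258.0] 211.7 223.8
primer_top 0.71 [317.0, 170.0, 325.0, 183.0] 318.6 173.7
primer_top 0.67 [355.0, 192.0, 374.0, 212.0] 364.4 199.2
cup 0.76 [258.0, 304.0, 276.0, 332.0] 265.6 315.6
cup 0.75 [240.0, 240.0, 258.0, 267.0] 248.5 253.2
cup 0.38 [284.0, 221.0, 298.0, 233.0] 291.6 227.2
pointer 0.66 [239.0, 236.0, 285.0, 267.0] 262.5 254.4
bottle 0.57 [344.0, 124.0, 367.0, 166.0] 355.3 144.9
tip_tray 0.68 [40.0, 240.0, 116.0, 304.0] 76.5 271.6
stand 0.91 [180.0, 186.0, 301.0, 300.0] 245.9 244.5
side ['color', 'intrinsics', 'world_from_camera', 'shot'] [[0.91, 0.308, -0.278, 0.297], [-0.414, 0.657, -0.63, -0.777], [-0.011, 0.688, 0.725, 0.99], [0.0, 0.0, 0.0, 1.0]] [[469.1, 0.0, 276.0], [0.0, 469.1, 207.6], [0.0, 0.0, 1.0]]
lever_pad 0.8 [235.0, 248.0, 310.0, 281.0] 265.8 264.4
lever_pad 0.36 [216.0, 162.0, 232.0, 183.0] 22
[... 545 characters left out ...]
251.6
{'time': 0.9, 'q': array([-1.32687002e+00,  2.63896630e-01,  1.60396480e+00,  1.41182591e-05,
        1.27368669e+00, -3.69146008e-02]), 'joint_vel': array([ 8.37490356e-04, -6.02532071e-05,  5.71443714e-04, -5.22292705e-04,
       -1.66429631e-03, -1.57147191e-03]), 'joint_torque': array([-1.21664460e-03, -5.15057445e+01, -3.67727709e+01, -9.46639102e-05,
        6.82636055e-04, -2.66945548e-06]), 'tool_pos': array([ 0.18708307, -0.64857455,  0.23130104]), 'tcp_rot': array([3.11062913e+00, 4.39683124e-01, 2.83203660e-05]), 'wrist_force': array([0.23122079, 0.37820604, 0.12744154]), 'torque': array([-0.02592655,  0.00898169, -0.0018394 ]), 'grip_force': 0.0, 'width': 1.001616962972975}
```

View pics/a.png

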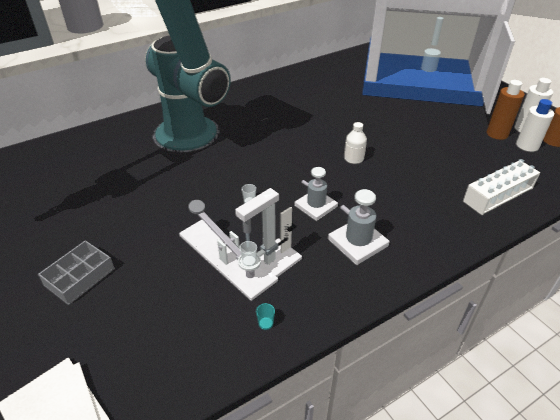

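View pics/b.png

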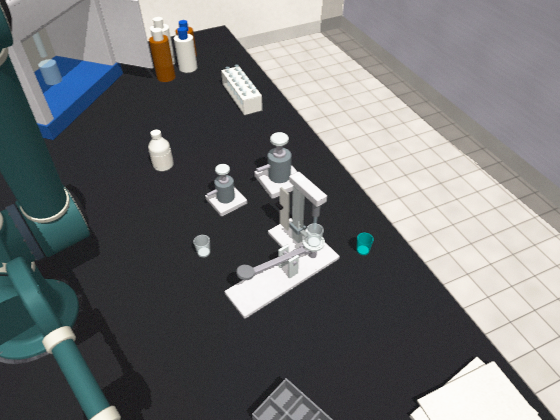

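Scene: pad disc at (197,207), small pump knob at (319,173), larger look-alike at (365,198), lift cup at (249,250). Side: pad at (246,272), small knob at (222,169), and the bystander cup at (203,245). Next I'll triangulate these and zoom in.

Run:
```python
from h import *
s=read_camera('scene');d=read_camera('side')
pts={'pad':((197,207),(245.5,272)),'knob':((319,173),(222,169)),'big':((365,198),(279,139.5)),'cup':((249,250),(314,232)),'spare':((249,192),(203,245)),'bottle':((357,127),(156,135))}
for k,(a,b) in pts.items():
    X=tri([ray(s,*a),ray(d,*b)]);print(k,X.round(4),proj(s,X).round(1),proj(d,X).round(1))
Z=5
A=cv2.resize(s['color'][155:275,180:330],None,fx=Z,fy=Z,interpolation=cv2.INTER_CUBIC)
B=cv2.resize(d['color'][155:275,200:350],None,fx=Z,fy=Z,interpolation=cv2.INTER_CUBIC)
for n,I in(('c.png',A),('d.png',B)): cv2.imwrite('pics/'+n,I[:,:,::-1])
```

```text
pad [ 0.4883 -0.1656  0.1044] [197.3 206.6] [245.8 272.5]
knob [0.5555 0.1721 0.1218] [319.4 172.3] [222.4 169.7]
big [0.7336 0.1819 0.1588] [365.3 197.5] [279.2 139.9]
cup [ 0.6885 -0.1227  0.102 ] [249.3 249.6] [314.2 232.3]
spare [0.4346 0.0133 0.033 ] [248.9 192.1] [202.9 244.8]
bottle [0.4284 0.4052 0.1193] [357.2 126.6] [156.2 135.5]
```

View pics/c.png

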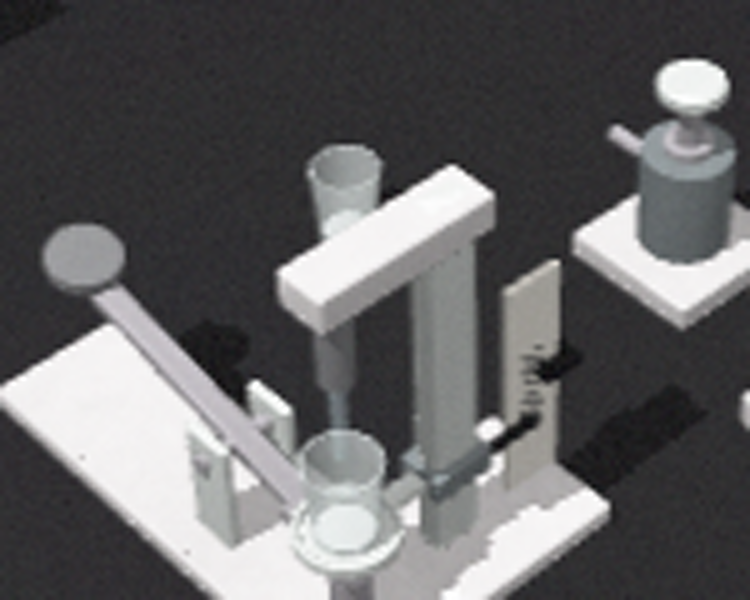

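View pics/d.png

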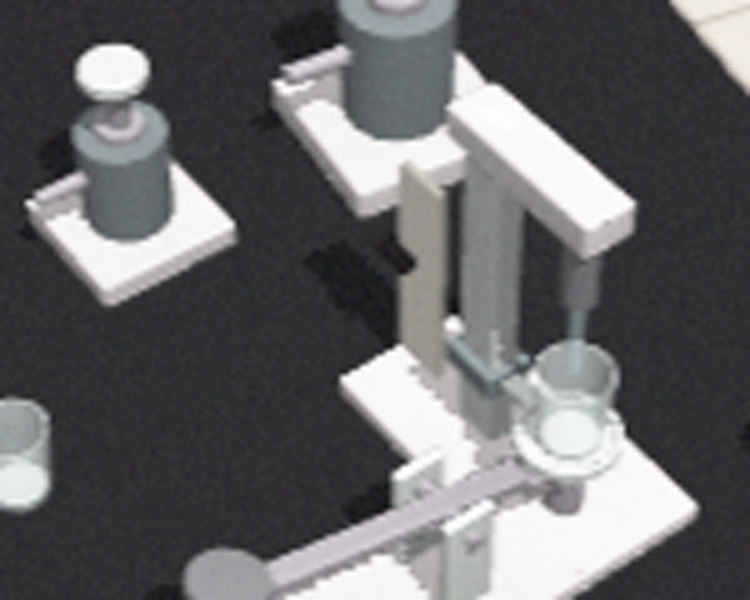

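Both crops agree with the triangulation. The pointer is at about (283,241) in the scene picture and the index clip sits about 10 px above it, at (291,229). The scene camera sees both, so I can use it to check the level.

```bash
cat >> h.py <<'E'
from scipy.spatial.transform import Rotation as Ro
def to(X):
    s=status.read_state();return (Ro.from_rotvec(s['tcp_rot']).inv().apply(np.array(X)-s['tool_pos'])).round(4)
E
python3 - <<'E'
from h import *
s=read_camera('scene');d=read_camera('side')
for n,z,a,b in(('knob',.133,(318.4,171.8),(222.4,169)),('pad',.112,(196.6,206),(245.5,271.6))):
    A=atz(s,*a,z);B=atz(d,*b,z);print(n,A.round(4),B.round(4),tri([ray(s,*a),ray(d,*b)]).round(4),to([*((A+B)/2)[:2],.18]))
# mask-free knob fit: bright blob contour
for n,p,(x0,y0) in(('s',s,(305,160)),('d',d,(210,158))):
    g=p['color'][y0:y0+25,x0:x0+28].min(2);print(n,[(c[0]+x0,c[1]+y0,c[2:]) for c in cv2.connectedComponentsWithStats((g>170).astype('uint8'))[2].tolist()[1:] if c[4]>20])
print(np.round(Ro.from_rotvec(status.read_state()['tcp_rot']).as_matrix(),3).tolist())
E
```

```text
knob [0.5635 0.1623 0.133 ] [0.5532 0.1626 0.133 ] [0.5553 0.1692 0.1257] [ 0.5815 -0.6764  0.0513]
pad [ 0.4934 -0.1689  0.112 ] [ 0.4869 -0.1682  0.112 ] [ 0.488  -0.1664  0.1077] [ 0.4242 -0.3772  0.0513]
s [(312, 167, [14, 10, 108])]
d [(216, 164, [14, 11, 119]), (219, 177, [10, 6, 24])]
[[0.961, 0.277, 0.0], [0.277, -0.961, -0.0], [0.0, 0.0, -1.0]]
```

>>> drive_tool([
  [0,0,0,0.026,-0.031,0,0],
  [0,0,0,0.026,-0.031,0,0],
  [0,0,0,0.026,-0.031,0,0],
  [0,0,0,0.026,-0.031,0,0],
  [0,0,0,0.026,-0.031,0,0],
  [0,0,0,0.026,-0.031,0,0],
  [0,0,0,0.026,-0.031,0,0],
  [0,0,0,0.026,-0.031,0,0],
])

```text
time: 1.77
tool_pos: [0.3185, -0.3509, 0.2315]
tcp_rot: [3.11, 0.439, 0.001]
wrist_force: [0.1, 0.5, -0.0]
width: 0.001
grip_force: 0.0
```

>>> drive_tool([
  [0,0,0,0.026,-0.031,0,0],
  [0,0,0,0.026,-0.031,0,0],
  [0,0,0,0.026,-0.031,0,0],
  [0,0,0,0.026,-0.031,0,0],
  [0,0,0,0.026,-0.031,0,0],
  [0,0,0,0.026,-0.031,0,0],
  [0,0,0,0.026,-0.031,0,0],
  [0,0,0,0.026,-0.031,0,0],
])

```text
time: 2.43
tool_pos: [0.4497, -0.0547, 0.2318]
tcp_rot: [3.11, 0.44, 0.002]
wrist_force: [0.2, -0.8, 0.2]
width: 0.003
grip_force: 0.0
```

Run:
```python
from h import *
s=status.read_state();print(s['tool_pos'],s['q'].round(2),to([.557,.166,.2]))
p=read_camera('wrist');print(np.round(p['mount'],3).tolist())
T=np.eye(4);T[:3,:3]=Ro.from_rotvec(s['tcp_rot']).as_matrix();T[:3,3]=s['tool_pos'];p['world_from_camera']=T@np.array(p['mount'])
print(proj(p,[.557,.166,.133]),proj(p,[.489,-.167,.112]))
save(p,'e.png')
for n in('lever_pad','primer_top'):
    for m in masks_of(p,n)[:3]: print(n,m['score'],m['bbox'])
```

```text
[ 0.44974799 -0.05473042  0.2317794 ] [-0.18 -0.17  2.05 -0.    1.25  1.11] [ 0.1642 -0.1824  0.0318]
[[-0.001, 0.947, 0.321, 0.082], [1.0, 0.001, 0.001, 0.001], [0.001, 0.321, -0.947, -0.143], [0.0, 0.0, 0.0, 1.0]]
[  4.40225419 -13.72271064] [409.10353206 204.05382753]
lever_pad 0.66 [382.7, 0.4, 443.3, 224.0]
primer_top 0.86 [0.0, 1.7, 57.5, 24.1]
```

View pics/e.png

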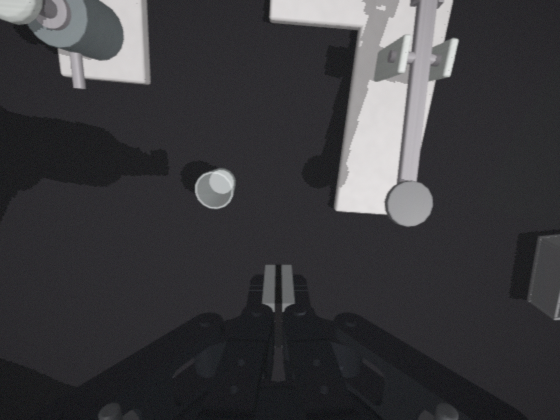

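The wrist picture shows the pad centred at (409,204), exactly where I predicted it. The small knob is half out of the top-left corner. I'll move closer.

>>> drive_tool([
  [0,0,0,0.02,-0.036,0,0],
  [0,0,0,0.02,-0.036,0,0],
  [0,0,0,0.02,-0.036,0,0],
  [0,0,0,0.02,-0.036,0,0],
  [0,0,0,0,-0.03,0,0],
  [0,0,0,0,0,0,0],
])

```text
time: 3.08
tool_pos: [0.4774, 0.1356, 0.2313]
tcp_rot: [-3.108, -0.444, 0.001]
wrist_force: [-0.6, -0.1, 0.3]
width: -0.0
grip_force: 0.0
```

```bash
cat >> h.py <<'E'
def wrist():
    s=status.read_state();p=read_camera('wrist')
    T=np.eye(4);T[:3,:3]=Ro.from_rotvec(s['tcp_rot']).as_matrix();T[:3,3]=s['tool_pos'];p['world_from_camera']=T@np.array(p['mount']);return p
E
python3 - <<'E'
from h import *
p=wrist();print(proj(p,[.557,.166,.133]))
m=[m for m in masks_of(p,'primer_top')][:3]
for k in m: print(k['score'],k['bbox'])
g=p['color'].min(2);n,l,st,c=cv2.connectedComponentsWithStats((g>150).astype('uint8'))
for i in range(1,n):
    if st[i,4]>150: print(st[i],c[i].round(1),atz(p,*c[i],.13).round(4))
save(p,'f.png');print(to([.557,.166,.15]))
E
```

```text
[268.20667471 111.39545389]
0.93 [240.0, 84.5, 293.0, 137.3]
[ 443    9   93   42 1500] [473.9  23.8] [0.6526 0.0437 0.13  ]
[ 430   60   93   59 3231] [473.9  87.2] [0.6158 0.0243 0.13  ]
[ 229   66   86  106 3969] [273. 111.] [0.5583 0.1626 0.13  ]
[ 527   78   33   53 1031] [547.5 110.4] [ 0.6167 -0.0369  0.13  ]
[ 241   84   52   55 2221] [266.8 110.9] [0.557  0.1672 0.13  ]
[ 465  154   95  119 7389] [516.1 215.7] [ 0.5354 -0.0577  0.13  ]
[347 231  28  41 417] [357.5 243.4] [0.4739 0.0618 0.13  ]
[ 0.0856 -0.0106  0.0811]
```

View pics/f.png

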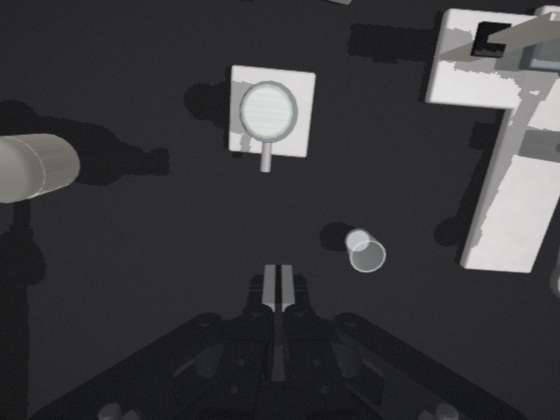

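The knob is centred at (267,111), i.e. world (0.557, 0.167). I'll go over it and down to just above it.

>>> drive_tool([
  [0,0,0,0.03,-0.004,0.01,0],
  [0,0,0,0.03,-0.004,0.01,0],
  [0,0,0,0.026,-0.003,0.02,0],
  [0,0,0,0,0,0.025,0],
  [0,0,0,0,0,0.02,0],
  [0,0,0,0,0,0.008,0],
  [0,0,0,0,0,0,0],
])

```text
time: 3.77
tool_pos: [0.5557, 0.1643, 0.1354]
tcp_rot: [3.11, 0.436, -0.009]
wrist_force: [-0.3, -0.4, -0.2]
width: -0.001
grip_force: 0.0
```

>>> drive_tool([
  [0,0,0,0,0,0.005,0],
  [0,0,0,0,0,0.005,0],
  [0,0,0,0,0,0.005,0],
  [0,0,0,0,0,0.005,0],
  [0,0,0,0,0,0.003,0],
  [0,0,0,0,0,0,0],
])

```text
time: 4.27
tool_pos: [0.559, 0.1662, 0.1174]
tcp_rot: [3.109, 0.44, 0.005]
wrist_force: [-1.7, -4.3, 8.9]
width: -0.003
grip_force: 4.4
```

>>> drive_tool([
  [0,0,0,0,0,0.003,0],
  [0,0,0,0,0,0.003,0],
  [0,0,0,0,0,0.002,0],
  [0,0,0,0,0,0,0],
])

```text
time: 4.6
tool_pos: [0.5591, 0.1663, 0.1102]
tcp_rot: [3.109, 0.44, 0.006]
wrist_force: [-3.8, -5.4, 12.6]
width: -0.001
grip_force: 5.8
```

>>> drive_tool([
  [0,0,0,0,0,0.003,0],
  [0,0,0,0,0,0,0],
])

```text
time: 4.77
tool_pos: [0.5592, 0.1663, 0.109]
tcp_rot: [3.109, 0.44, 0.006]
wrist_force: [-6.6, -6.9, 18.4]
width: 0.002
grip_force: 9.3
```

>>> drive_tool([
  [0,0,0,0,0,0.004,0],
  [0,0,0,0,0,0,0],
  [0,0,0,0,0,0,0],
])

```text
time: 5.02
tool_pos: [0.5594, 0.1664, 0.1087]
tcp_rot: [3.109, 0.441, 0.007]
wrist_force: [-15.0, -8.7, 38.5]
width: 0.004
grip_force: 18.8
```

That is the stop: force jumped with no further travel. Now back up to clear the knob.

>>> drive_tool([
  [0,0,0,0,0,-0.01,0],
  [0,0,0,0,0,-0.02,0],
  [0,0,0,0,0,-0.03,0],
  [0,0,0,0,0,-0.035,0],
  [0,0,0,0,0,-0.035,0],
  [0,0,0,0,0,0,0],
])

```text
time: 5.52
tool_pos: [0.5626, 0.1685, 0.2404]
tcp_rot: [-3.109, -0.44, -0.026]
wrist_force: [1.7, 0.2, 1.5]
width: -0.0
grip_force: 0.0
```

Run:
```python
from h import *
p=read_camera('scene');d=read_camera('side')
for n,p,(x0,y0) in(('s',p,(305,160)),('d',d,(210,158))):
    g=p['color'][y0:y0+25,x0:x0+28].min(2);print(n,[(c[0]+x0,c[1]+y0,c[2:]) for c in cv2.connectedComponentsWithStats((g>170).astype('uint8'))[2].tolist()[1:] if c[4]>20])
for X in([.45,.05,.22],[.487,-.168,.13]):print(to(X))
```

```text
s [(312, 167, [14, 10, 107])]
d [(215, 164, [15, 11, 120]), (219, 177, [10, 6, 24])]
[-0.1379  0.0827  0.0129]
[-0.1634  0.3024  0.1027]
```

The knob sprang fully back: its blob is identical in both cameras. On to the lever pad.

>>> drive_tool([
  [0,0,0,-0.018,0.034,0,0],
  [0,0,0,-0.018,0.034,0,0],
  [0,0,0,-0.018,0.034,0,0],
  [0,0,0,-0.018,0.034,0,0],
  [0,0,0,-0.018,0.034,0,0],
  [0,0,0,-0.018,0.034,0,0],
  [0,0,0,-0.018,0.034,0,0],
  [0,0,0,-0.018,0.034,0,0],
])

```text
time: 6.28
tool_pos: [0.4928, -0.1354, 0.2285]
tcp_rot: [-3.109, -0.44, 0.003]
wrist_force: [0.5, 0.9, -0.0]
width: -0.001
grip_force: 0.0
```

>>> drive_tool([
  [0,0,0,-0.019,0.03,0.02,0],
  [0,0,0,0,0,0.03,0],
  [0,0,0,0,0,0.03,0],
  [0,0,0,0,0,0.02,0],
  [0,0,0,0,0,0,0],
  [0,0,0,0,0,0,0],
])

```text
time: 6.78
tool_pos: [0.4825, -0.1675, 0.1279]
tcp_rot: [-3.108, -0.439, 0.007]
wrist_force: [0.7, -0.3, 0.7]
width: -0.001
grip_force: 0.0
```

```bash
cat > look.py <<'E'
from h import *
import sys
p=read_camera('scene');I=cv2.resize(p['color'][205:255,265:310],None,fx=12,fy=12,interpolation=cv2.INTER_CUBIC)
cv2.imwrite('pics/'+sys.argv[1],I[:,:,::-1])
print(status.read_state()['tool_pos'],to([.485,-.168,.1]))
E
python3 look.py g.png
```

```text
[ 0.48414457 -0.16797211  0.12979265] [0.0009 0.0003 0.0298]
```

View pics/g.png

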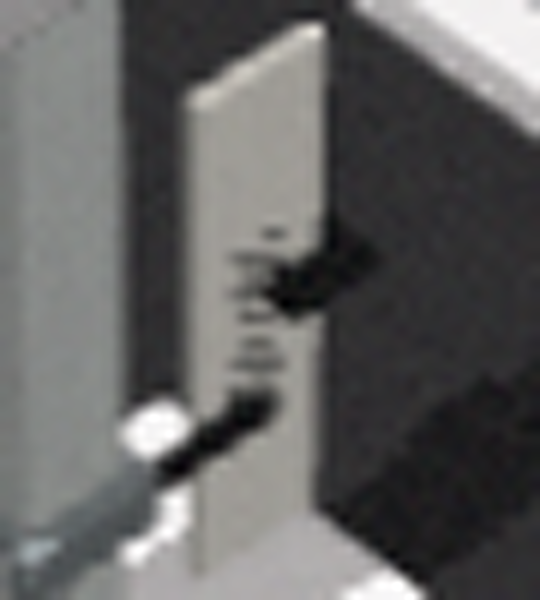

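The crop shows the pointer tip at crop (265,400) and the clip's inner end at (285,290). They may stand at different depths, so their apparent gap in this view isn't purely height. A short wrist-camera look from the far side will settle it.

>>> drive_tool([
  [0,0,0,0,0,-0.041,0],
  [0,0,0,0,0,-0.041,0],
  [0,0,0,0,0,-0.041,0],
  [0,0,0,0,-0.015,-0.038,0],
  [0,0,0,0.037,-0.014,-0.01,0],
  [0,0,0,0.04,-0.01,0,0],
  [0,0,0,0.04,-0.01,0,0],
  [0,0,0,0.04,-0.01,0,0],
])

```text
time: 7.5
tool_pos: [0.6217, -0.0667, 0.3054]
tcp_rot: [3.109, 0.44, 0.01]
wrist_force: [0.5, -0.6, -0.3]
width: 0.002
grip_force: 0.0
```

>>> drive_tool([
  [0,0,0,0.04,-0.01,0,0],
  [0,0,0,0.04,-0.01,0,0],
  [0,0,0,0.04,-0.01,0,0],
  [0,0,0,0.04,-0.01,0.01,0],
  [0,0,0,0.04,-0.01,0.02,0],
  [0,-7,0,0.04,0,0.02,0],
  [0,-7,0,0,0,0,0],
  [0,0,0,0,0,0,0],
])

```text
time: 8.17
tool_pos: [0.8259, 0.0449, 0.2451]
tcp_rot: [3.058, 0.439, -0.374]
wrist_force: [0.0, 0.0, -4.6]
width: -0.003
grip_force: 0.0
```

>>> drive_tool([
  [0,0,0,0,0,0,0],
  [0,0,0,0,0,0,0],
])

```text
time: 8.33
tool_pos: [0.8251, 0.042, 0.2597]
tcp_rot: [3.061, 0.434, -0.34]
wrist_force: [-0.5, -0.1, -0.5]
width: -0.001
grip_force: 0.0
```

Run:
```python
from h import *
s=status.read_state();print(s['tool_pos'],s['joint_vel'].round(3))
p=wrist();q=proj(p,[.67,0,.08]);print(q)
x,y=[int(min(max(v,m),M)) for v,m,M in((q[0],70,490),(q[1],75,345))]
I=cv2.resize(p['color'][y-75:y+75,x-70:x+70],None,fx=4,fy=4,interpolation=cv2.INTER_CUBIC);cv2.imwrite('pics/i.png',I[:,:,::-1]);print(x-70,y-75)
np.savez('w.npz',K=p['intrinsics'],T=p['world_from_camera'])
for n in('pointer','index_mark'):
    for m in masks_of(p,n)[:3]: print(n,m['score'],m['bbox'])
```

```text
[0.82513929 0.04204395 0.25965341] [-0.014 -0.092  0.011 -0.002  0.003 -0.001]
[275.54225416 275.6566865 ]
205 200
pointer 0.8 [290.4, 259.7, 386.8, 292.2]
```

View pics/i.png

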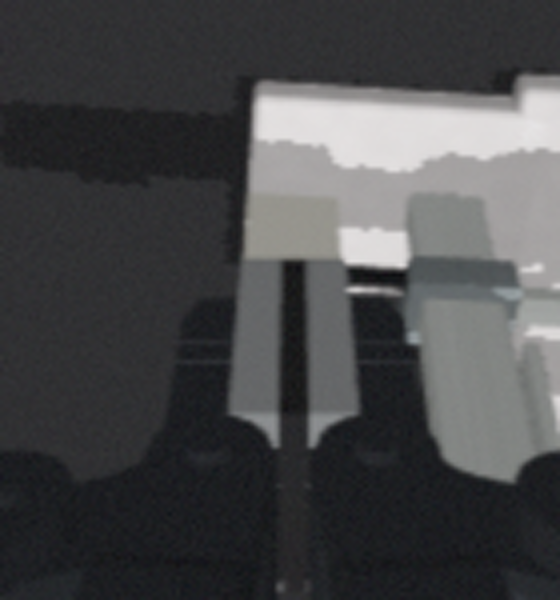

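The fingers hide the strip in this view; only its lower part shows, at crop (290,230). I'll shift sideways and tilt more.

>>> drive_tool([
  [0,-7,0,0,-0.03,0,0],
  [0,-7,0,0,-0.035,0,0],
  [0,0,0,0,0,0,0],
  [0,0,0,0,0,0,0],
  [0,0,0,0,0,0,0],
])

```text
time: 8.9
tool_pos: [0.8063, 0.104, 0.2604]
tcp_rot: [2.965, 0.42, -0.704]
wrist_force: [0.1, 0.1, 0.8]
width: 0.002
grip_force: 0.0
```

Run:
```python
from h import *
s=status.read_state();print(s['tool_pos'],s['joint_vel'].round(3))
p=wrist();q=proj(p,[.67,0,.08]);print(q)
x,y=[int(min(max(v,m),M)) for v,m,M in((q[0],70,490),(q[1],75,345))]
I=cv2.resize(p['color'][y-75:y+75,x-70:x+70],None,fx=4,fy=4,interpolation=cv2.INTER_CUBIC);cv2.imwrite('pics/j.png',I[:,:,::-1]);print(x-70,y-75)
np.savez('w.npz',K=p['intrinsics'],T=p['world_from_camera'])
```

```text
[0.8063139  0.10401291 0.26042219] [-0.025 -0.055 -0.012 -0.005  0.006 -0.   ]
[324.45970089 229.93960872]
254 154
```

View pics/j.png

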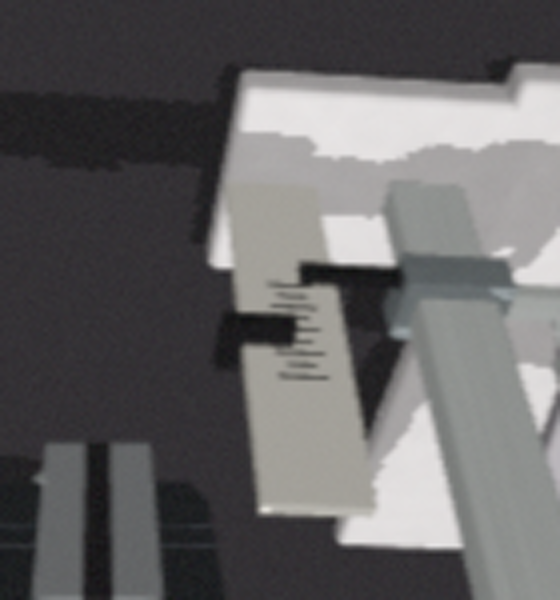

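The pointer tip shows at crop (300,273) and the clip's inner end at (297,328); upward in the world is downward in this picture. I'll triangulate both against the scene picture.

Run:
```python
from h import *
w=np.load('w.npz');w=dict(intrinsics=w['K'],world_from_camera=w['T']);s=read_camera('scene')
P=tri([ray(s,286.8,238.75),ray(w,329.5,222.25)]);C=tri([ray(s,288.6,229.3),ray(w,328,236)])
print(P,C);print(proj(s,P),proj(w,P),proj(s,C),proj(w,C))
a=.21;X=np.array([np.cos(a),np.sin(a),0]);Y=np.array([-np.sin(a),np.cos(a),0])
print('dx,dy,dz',X@(C-P),Y@(C-P),C[2]-P[2])
for n,c,r in(('s',s,P),('w',w,P)):
    print(n,[((proj(c,r+.001*v)-proj(c,r))).round(3) for v in(X,Y,np.array([0,0,1]))])
# absolute, wrist+known pointer z
A=atz(w,329.5,222.25,.066);print('pointer at z66',A,proj(s,A))
# pure wrist: clip assuming dx 0,-4mm
for dx in(0,-.002,-.004,-.006):
    o,d=ray(w,328,236);t=(X@(A-o)+dx)/(X@d);B=o+d*t;print(dx,(Y@(B-A)).round(4),(B[2]-A[2]).round(4),proj(s,B)-proj(s,A))
print(to([.484,-.168,.13]))
```

```text
[ 0.67331399 -0.0082754   0.06468505] [ 0.67270682 -0.00228511  0.09259587]
[286.60711896 238.16540442] [329.85267894 221.16138169] [288.61810209 229.36427834] [327.95776872 236.12175147]
dx,dy,dz 0.0006549020754546389 0.005985253696189961 0.02791081975113323
s [array([0.277, 0.208]), array([ 0.283, -0.198]), array([ 0.004, -0.274])]
w [array([ 0.142, -0.512]), array([-0.729, -0.036]), array([0.089, 0.53 ])]
pointer at z66 [ 0.67242916 -0.00796539  0.066     ] [286.52881223 237.54281208]
0 0.005 0.0251 [ 1.52749092 -7.95167196]
-0.002 0.0044 0.0233 [ 0.79072119 -7.74510949]
-0.004 0.0038 0.0215 [ 0.05641902 -7.53923883]
-0.006 0.0032 0.0197 [-0.67542796 -7.33405652]
[-0.2846  0.171   0.2914]
```

Wrist estimate: the clip is about 24 mm above the pointer's rest height (roughly ±2 mm). I'll go back to the pad, untilting first, then press in stages.

>>> drive_tool([
  [0,7,0,0,0,-0.02,0],
  [0,7,0,0,0,-0.02,0],
  [0,7,0,0,0,0,0],
  [0,7,0,0,0,0,0],
  [0,0,0,-0.035,0.0155,0,0],
  [0,0,0,-0.035,0.0155,0,0],
  [0,0,0,-0.035,0.0155,0,0],
  [0,0,0,-0.035,0.0155,0,0],
])

```text
time: 9.67
tool_pos: [0.7019, 0.0076, 0.2971]
tcp_rot: [-3.109, -0.437, -0.041]
wrist_force: [-0.2, -0.1, -0.5]
width: -0.002
grip_force: 0.0
```

>>> drive_tool([
  [0,0,0,-0.035,0.0155,0,0],
  [0,0,0,-0.035,0.0155,0,0],
  [0,0,0,-0.035,0.0155,0,0],
  [0,0,0,-0.035,0.0155,0,0],
  [0,0,0,-0.035,0.0155,0,0],
  [0,0,0,-0.035,0.0155,0,0],
  [0,0,0,0,0,0,0],
  [0,0,0,0,0,0,0],
])

```text
time: 10.33
tool_pos: [0.5264, -0.1396, 0.2918]
tcp_rot: [3.111, 0.432, 0.04]
wrist_force: [0.6, -0.2, -0.4]
width: 0.003
grip_force: 0.0
```

Run:
```python
from h import *
s=status.read_state();print(s['tool_pos'],s['tcp_rot'],to([.484,-.168,.12]))
```

```text
[ 0.52643495 -0.1396226   0.29177358] [3.11124024 0.43214122 0.03980698] [-0.0529  0.0151  0.1706]
```

>>> drive_tool([
  [0,-1.5,0,-0.027,0.008,0.01,0],
  [0,0,0,-0.026,0.007,0.04,0],
  [0,0,0,0,0,0.04,0],
  [0,0,0,0,0,0.04,0],
  [0,0,0,0,0,0.03,0],
  [0,0,0,0,0,0.006,0],
  [0,0,0,0,0,0,0],
  [0,0,0,0,0,0,0],
])

```text
time: 11.0
tool_pos: [0.4855, -0.1651, 0.1293]
tcp_rot: [3.108, 0.44, -0.006]
wrist_force: [0.5, -0.0, 1.1]
width: 0.001
grip_force: 0.0
```

Run:
```python
from h import *
s=status.read_state();print(s['tool_pos'],s['tcp_rot'],to([.484,-.168,.12]))
```

```text
[ 0.48549627 -0.1651235   0.12930952] [ 3.10839311  0.44018024 -0.00634564] [-0.0022  0.0023  0.0093]
```

>>> drive_tool([
  [0,0,0,-0.001,0.002,0.01,0],
  [0,0,0,-0.002,0,0.006,0],
  [0,0,0,0,0,0.006,0],
  [0,0,0,0,0,0.006,0],
  [0,0,0,0,0,0.006,0],
  [0,0,0,0,0,0.006,0],
  [0,0,0,0,0,0.004,0],
  [0,0,0,0,0,0,0],
])

```text
time: 11.67
tool_pos: [0.4806, -0.1686, 0.0831]
tcp_rot: [3.109, 0.441, -0.014]
wrist_force: [-4.4, -3.2, 7.0]
width: -0.003
grip_force: 3.9
```

>>> drive_tool([
  [0,0,0,0,0,0.004,0],
  [0,0,0,0,0,0,0],
  [0,0,0,0,0,0,0],
])

```text
time: 11.92
tool_pos: [0.4807, -0.1685, 0.0797]
tcp_rot: [3.109, 0.441, -0.014]
wrist_force: [-5.2, -1.8, 7.9]
width: -0.001
grip_force: 4.2
```

```bash
cat > look.py <<'E'
from h import *
import sys
p=np.mean([read_camera('scene')['color'].astype(float) for _ in range(4)],0).astype('uint8');np.save(sys.argv[1]+'.npy',p)
I=cv2.resize(p[205:255,265:310],None,fx=12,fy=12,interpolation=cv2.INTER_CUBIC)
cv2.imwrite('pics/'+sys.argv[1]+'.png',I[:,:,::-1])
g=p.min(2)
for r in range(220,246): print(r,g[r,280:300].tolist())
print(status.read_state()['tool_pos'])
E
python3 look.py k
```

```text
220 [88, 134, 149, 149, 150, 148, 149, 149, 148, 149, 150, 132, 47, 46, 46, 46, 49, 45, 46, 46]
221 [89, 135, 149, 149, 149, 150, 151, 148, 149, 148, 150, 130, 47, 47, 48, 45, 47, 47, 47, 46]
222 [89, 133, 149, 149, 149, 149, 148, 150, 149, 149, 150, 133, 40, 48, 46, 46, 46, 47, 48, 47]
223 [91, 133, 149, 150, 150, 151, 148, 149, 150, 151, 142, 106, 26, 34, 47, 46, 47, 47, 46, 46]
224 [89, 134, 149, 150, 150, 150, 137, 93, 111, 150, 142, 104, 21, 26, 34, 43, 46, 45, 46, 46]
225 [88, 133, 148, 149, 148, 150, 148, 145, 148, 149, 137, 79, 23, 27, 27, 30, 39, 46, 47, 47]
226 [90, 135, 149, 141, 113, 92, 93, 95, 102, 111, 63, 32, 23, 23, 24, 21, 30, 45, 46, 46]
227 [88, 135, 149, 149, 139, 114, 108, 75, 37, 38, 25, 23, 24, 23, 19, 24, 37, 46, 49, 47]
228 [89, 135, 149, 149, 142, 110, 88, 76, 17, 19, 23, 23, 17, 16, 29, 37, 45, 47, 47, 48]
229 [90, 134, 149, 143, 113, 88, 74, 28, 15, 20, 23, 19, 20, 36, 46, 46, 46, 46, 46, 47]
230 [89, 134, 149, 150, 139, 123, 139, 97, 14, 16, 20, 23, 35, 46, 45, 46, 48, 45, 47, 47]
231 [89, 133, 151, 148, 137, 82, 55, 79, 100, 60, 93, 107, 47, 45, 47, 46,
[... 664 characters left out ...]
 131, 146, 149, 147, 149, 148, 148, 148, 150, 137, 89, 46, 47, 45, 46, 48, 46, 45, 46]
240 [204, 135, 149, 148, 149, 149, 149, 149, 148, 149, 139, 89, 45, 46, 46, 47, 47, 45, 47, 41]
241 [209, 134, 149, 148, 149, 149, 149, 150, 148, 149, 138, 90, 46, 46, 46, 46, 43, 48, 42, 32]
242 [211, 135, 150, 150, 149, 149, 148, 150, 150, 150, 139, 88, 47, 46, 47, 47, 46, 48, 42, 26]
243 [212, 134, 148, 149, 147, 149, 149, 150, 149, 149, 137, 89, 46, 45, 45, 46, 43, 27, 25, 28]
244 [212, 133, 149, 149, 149, 149, 150, 149, 146, 149, 136, 70, 49, 47, 46, 46, 42, 28, 29, 31]
245 [212, 134, 150, 148, 151, 149, 150, 149, 150, 150, 135, 67, 47, 47, 43, 30, 28, 26, 27, 27]
[ 0.48075881 -0.16855408  0.07994279]
```

View pics/k.png

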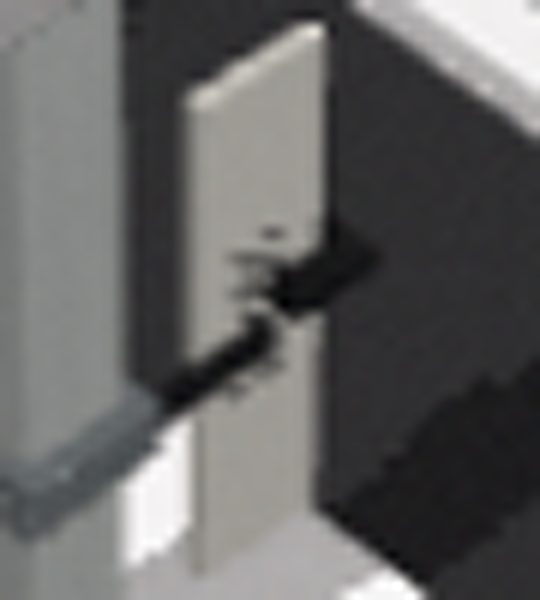

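The pointer has risen to about crop (262,335), nearly in line with the clip. The clip seems to stand out further from the strip than the pointer does, so I'll measure its height on the strip's own face, using the saved wrist picture.

Run:
```python
from h import *
w=np.load('w.npz');w=dict(intrinsics=w['K'],world_from_camera=w['T'])
I=cv2.imread('pics/j.png').min(2)
I=cv2.resize(I,(140,150),interpolation=cv2.INTER_AREA)
for r in range(62,95): print(r+154,I[r,56:84].tolist())
print('strip ends');
for r in list(range(42,50))+list(range(122,132)): print(r+154,I[r,66:84:3].tolist())
a=.21;X=np.array([np.cos(a),np.sin(a),0])
A=atz(w,319+14,281.5,.154);print('strip face pt',A)
P=atz(w,329.5,221.2,.064);print('pointer',P,'x rel face',X@(P-A))
for v in(199.5,200,216,219,222,225,231,234,237,238,239,240,241):
    o,d=ray(w,323,v);t=X@(A-o)/(X@d);print(v,(o+d*t)[2].round(4))
```

```text
216 [221, 197, 165, 153, 154, 154, 152, 154, 153, 155, 154, 154, 154, 154, 154, 153, 154, 155, 154, 155, 153, 154, 153, 154, 155, 172, 203, 220]
217 [222, 203, 171, 154, 152, 153, 153, 153, 154, 155, 154, 153, 155, 154, 153, 154, 153, 153, 153, 154, 153, 154, 154, 153, 153, 163, 197, 219]
218 [221, 204, 172, 154, 153, 154, 154, 153, 154, 153, 153, 154, 153, 154, 153, 153, 153, 154, 149, 146, 146, 146, 146, 148, 148, 156, 186, 211]
219 [221, 205, 173, 152, 153, 154, 154, 153, 155, 153, 154, 153, 154, 154, 154, 154, 153, 151, 130, 105, 97, 96, 100, 109, 116, 123, 148, 174]
220 [206, 196, 172, 153, 152, 154, 153, 154, 154, 153, 154, 153, 153, 154, 153, 153, 153, 148, 116, 66, 43, 41, 43, 49, 51, 54, 64, 79]
221 [109, 114, 132, 148, 153, 153, 152, 153, 153, 153, 152, 154, 156, 153, 154, 154, 154, 141, 102, 46, 26, 23, 23, 22, 21, 23, 20, 22]
222 [49, 66, 113, 145, 153, 153, 153, 153, 154, 152, 154, 153, 154, 153, 154, 153, 153, 148, 112, 48, 22, 25, 26, 22, 20, 22, 22, 23]
223 [46, 62, 111, 144, 153, 154, 152, 152, 154, 152, 150, 149, 149, 148, 152, 154, 154, 149, 114, 54, 30, 26, 28, 28
[... 3602 characters left out ...]
154, 154, 155, 156, 166]
202 [154, 155, 154, 154, 154, 165]
203 [155, 154, 154, 153, 153, 164]
276 [153, 153, 152, 154, 153, 153]
277 [152, 152, 153, 154, 152, 154]
278 [153, 154, 154, 153, 151, 154]
279 [158, 157, 158, 156, 155, 154]
280 [184, 171, 169, 168, 165, 164]
281 [209, 168, 171, 170, 171, 174]
282 [137, 122, 142, 142, 152, 160]
283 [65, 63, 76, 76, 81, 81]
284 [49, 48, 51, 48, 49, 48]
285 [49, 47, 48, 50, 49, 47]
strip face pt [ 0.6625417  -0.00528111  0.154     ]
pointer [ 0.67247767 -0.00820175  0.064     ] x rel face 0.009108848940701632
199.5 0.0098
200 0.0109
216 0.0453
219 0.0513
222 0.0572
225 0.063
231 0.0743
234 0.0798
237 0.0851
238 0.0869
239 0.0887
240 0.0904
241 0.0922
```

Run:
```python
from h import *
from scipy.optimize import least_squares
w=np.load('w.npz');w=dict(intrinsics=w['K'],world_from_camera=w['T']);s=read_camera('scene')
a=.21;X=np.array([np.cos(a),np.sin(a),0]);Y=np.array([-np.sin(a),np.cos(a),0])
A=atz(w,333,279.6,.154)
def onplane(p,u,v,A,dx=0):
    o,d=ray(p,u,v);return o+d*((X@(A-o)+dx)/(X@d))
print('W base z',onplane(w,325,199.8,A)[2],'clip top',onplane(w,322,239.9,A)[2],'ptr face x',X@(atz(w,330,219.4,.063)-A))
for dx in(.006,.008,.010):print(dx,'clip front-bottom z',onplane(w,322,232.1,A,dx)[2],'ptr',onplane(w,332,219.4,A,dx)[2])
# subpixel bottom edges in scene: rest (g.png) and now (k.npy)
G=cv2.resize(cv2.imread('pics/g.png').min(2),(45,50),interpolation=cv2.INTER_AREA);K=np.load('k.npy').min(2)[205:255,265:310]
def edge(I,c,r0,r1,lv):
    col=I[r0-205:r1-205,c-265].astype(float);i=np.argmin(col)
    while col[i]<lv:i+=1
    return r0+i-1+(lv-col[i-1])/(col[i]-col[i-1])
for c in range(282,287):print(c,'rest',round(edge(G,c,236,246,85),2),'now',round(edge(K,c,231,240,85),2))
for c in range(292,297):print(c,'clip',round(edge(K,c,224,232,34),2))
# scene: project strip top corner, clip front-bottom
for t in(0,.01,.02):
    for dx in(0,.008):
        B=A+X*dx+Y*t;print(t,dx,proj(s,[*B[:2],.154]).round(2),proj(s,[*B[:2],.087]).round(2))
```

```text
W base z 0.014720297109854341 clip top 0.09375290291969346 ptr face x 0.007672489504112274
0.006 clip front-bottom z 0.08550130716826071 ptr 0.06113655857537814
0.008 clip front-bottom z 0.08733248949282135 ptr 0.06313557357907695
0.01 clip front-bottom z 0.089163671817382 ptr 0.06513458858277577
282 rest 242.82 now 237.51
283 rest 242.4 now 237.07
284 rest 241.71 now 236.4
285 rest 240.82 now 235.48
286 rest 240.4 now 235.12
292 clip 229.93
293 clip 228.9
294 clip 228.29
295 clip 227.77
296 clip 226.57
0 0 [287.01 210.05] [286.73 229.58]
0 0.008 [289.34 211.69] [288.97 231.23]
0.01 0 [289.96 208.11] [289.57 227.63]
0.01 0.008 [292.29 209.73] [291.81 229.26]
0.02 0 [292.89 206.18] [292.39 225.69]
0.02 0.008 [295.22 207.79] [294.63 227.31]
```

Both views now agree: the clip is about 24.3 mm above the pointer's rest height and the lift is at about 19.4 mm. That leaves about 4.8 mm of lift, or 7.7 mm at the pad.

>>> drive_tool([
  [0,0,0,0,0,0.003,0],
  [0,0,0,0,0,0.003,0],
  [0,0,0,0,0,0.002,0],
  [0,0,0,0,0,0,0],
  [0,0,0,0,0,0,0],
])

```text
time: 12.58
tool_pos: [0.4805, -0.1685, 0.0719]
tcp_rot: [3.109, 0.441, -0.014]
wrist_force: [-6.0, -2.9, 9.3]
width: -0.002
grip_force: 4.8
```

```bash
cat > chk.py <<'E'
from h import *
K=np.mean([read_camera('scene')['color'].astype(float) for _ in range(4)],0).min(2)
def edge(c,r0,r1,lv):
    col=K[r0:r1,c];i=np.argmin(col)
    while col[i]<lv:i+=1
    return r0+i-1+(lv-col[i-1])/(col[i]-col[i-1])
print([round(edge(c,229,239,85),2) for c in range(282,287)],[round(edge(c,224,232,34),2) for c in range(292,297)])
p=read_camera('scene')
for m in masks_of(p,'cup')[:3]:print(m['score'],m['bbox'])
s=status.read_state();print(s['time'],s['tool_pos'],s['wrist_force'])
E
python3 chk.py
```

```text
[np.float64(236.02), np.float64(235.42), np.float64(235.05), np.float64(234.91), np.float64(233.57)] [np.float64(229.88), np.float64(228.94), np.float64(228.35), np.float64(227.64), np.float64(226.63)]
0.84 [255.8, 304.4, 273.1, 329.3]
0.6 [238.6, 233.9, 259.3, 261.3]
12.8833 [ 0.48053896 -0.16859027  0.07200726] [-5.82035699 -2.72913209  9.6560914 ]
```

The pointer now lines up with the clip: extrapolated to the clip it sits at row 228.4, against the clip's 228.3. The clip hasn't moved and the cup rose with the lift.

```bash
python3 -c "
from h import *
print(workorder.finish_job())"
```

```text
the job is handed in; nothing more can be done
None
```

I pushed the primer knob to its stop and it sprang fully back, then handed the job in with the fingers holding the lever at an estimated 24 mm of lift. By camera measurement the pointer is level with the index clip to about 1–2 mm; no judging result came back. The clip had not moved and the cup rose with the lift, but I didn't separately check the probe tip or the bystanders at the end.

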